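# Fit the amber filter in the inspection lamp and screw its retainer down

## Robot

A 6-joint arm with a two-finger parallel gripper is mounted at the origin on a cart in front of the work surface, level with it; the furniture and walls round the work are solid. World frame = base frame: x ahead of the robot, y to its left, z up, the work surface at z = 0. Lengths are in mm, angles in rad, forces in N, time in s.
With the tool pointing down it reaches from about 275 to 750 mm from the base axis. Payload 10.2 kg.
Tool frame: the origin (TCP) lies on the front face of the gripper's body, between the roots of the fingers; the fingertips stand 73 mm ahead of it and the grasp point (between the pads) lies 54 mm ahead of it; z points along the fingers, y is the direction in which the jaws open and shut (so a half turn about z gives the same grasp; the last joint's range is limited). The gripper opens to 85 mm and grips with 20 to 120 N. Pads are 22 mm wide; open, the fingers measure 114 mm over their backs; the gripper's body (76 mm by 85 mm) begins 54 mm behind the grasp point. The pads swing forward as they close: fully open they stand 13 mm farther back than shut.
Start: joints at [0.897, 0.313, 1.498, -0, 1.331, -0.223], TCP at [228.748, 472.553, 303.894] pointing down, gripper open.
Joint ranges: [-2.94, 2.94], [-0.97, 2.17], [0.19, 2.56], [-1.23, 4.37], [0.02, 3.11], [-2.88, 2.88]. Speed limits (rad/s): [2.39, 2.39, 3.01, 3.14, 3.14, 3.14].

## Interface

Orientations are given as a unit quaternion [w, x, y, z].
In Python, from rig import ctrl gives the robot as it stands.
- The arm moves only by the tool move_arm, never from a script. Its argument "series" is a list of rows, each a list of 3 entries, a list of its own where there are three numbers: the shift along the tool's x, y, z in mm, then the turn about the tool's z in degrees, then the opening, from 0 (shut) to 1 (fully open). In form: [[[tx, ty, tz], yaw, grip], ...]. A call has 1 to 10 rows; each row is the pose to reach, as a shift and turn from the pose commanded when the call began, along the tool's axes at that moment; what a row does not reach only later rows make up. A row lasts 1/8 s, in which the tool goes at most 62.5 mm and 10.7 degrees, less where a joint would pass 70% of its speed; a pose out of reach is approached as far as the arm can. A call with a gripper value outside its range is refused whole. The fingers move at their own pace and stop on an object; "force" is the grip in N (left out, the last holds). Time passes only in rows, so rows that repeat a pose let the fingers close. It gives the time, the measured TCP pose, the force and the opening at its end, in the units of the state.
- ctrl.sense(): the state, without advancing time (a new reading comes with each control period).
- ctrl.capture(name): name is "scene" or "side" or "wrist"; returns (picture, depth): 384x512x3 uint8, red, green, blue; 384x512 float32, mm along the optical axis (not along the pixel's ray), 0 where there is no reading.
- ctrl.camera_model(name): a dict with "fov_y" (degrees; the focal length in pixels is half the picture's height over the tangent of half this angle, whatever the lens; pixels are square), "cx", "cy" (the principal point, pixels), "rvec" (rotation vector, rad) and "tvec" (3), from world to camera coordinates, as OpenCV has them. Camera axes: x right, y down, z forward; pixel columns grow to the right and rows downward; lengths in mm; the calibration is good to about 2 mm. A picture is of the moment at which its call begins: read the wrist's pose just before it. camera_model takes no time and is no camera call; for the wrist camera it gives the pose at the moment of the call.
- ctrl.finish_job(): hands the job in, once; it reports no verdict.
The state is a dict: "time_s": time; "joints": joint angles; "dq": joint speeds; "tau": joint torques, N m; "eef_pos": TCP position; "ee_rot": TCP orientation; "force": force on the tool from outside, world axes, zero at the start; "wrist_torque": the same for the moment, N m; "grip_width": opening from 0.0 (shut) to 1.0 (fully open).
Only numpy, scipy, OpenCV 4.12 (cv2) and the standard library are available. Lean on these libraries where they do the work, as an engineer would, in place of code of your own. Each camera call takes 0.05 s, during which the arm holds its last target.

## Task

Put the amber filter cell, right way up, into the open barrel of the inspection lamp so that it stands on the barrel's floor, then screw the retaining clamp home: turn its orange grip clockwise (seen from above) as far as it goes, so that the steel finger lies over the filter. Load the filter before the clamp is turned, and let go of everything at the end.

Things in the scene. Friction and masses are not known exactly. Their poses are not given: they have to be found in the camera images.
- amber_cell_mid (a point): Centre of the loose amber filter cell: an upright black ribbed cylinder with two thin aluminium bands, 44 mm in diameter, 50 mm high, about 90 g, standing on the bench, a round amber (orange-yellow) glass in its top; z points up. Two like cells with blue and green glass stand near and are not wanted; the three may have changed places.
- barrel_seat (a point): Centre of the lamp barrel's floor. Round aluminium barrel with grey fins, open at the top, on a dark base plate fixed to the bench. Floor 14 mm and rim 42 mm above the bench; bore 64 mm, outside 84 mm. z up; y points to the clamp's screw axis, 95 mm off. A cell on the floor has its centre 25 mm above this point and sticks 22 mm out of the barrel.
- retainer_grip (a point): Middle of the clamp's orange grip, on its vertical screw axis, 99 mm above the bench when open. Upright bar 46 mm long (along x), 12 mm thick (along y), reaching 12 mm above and 20 mm below this point; z up. At its foot a steel finger 16 mm wide, with a 26 mm round pad at its end, runs along x to 108 mm from the axis, its underside 29 mm below this point.
- retainer (a joint): Turn of the retaining clamp, rad, growing clockwise seen from above: 0 fully open, 1.4 home at its stop (finger's pad over the barrel's axis, 1 mm above a seated cell). Starts at 0 to 0.2. Its screw lowers grip and finger 3.6 mm per rad. It turns stiffly (0.08 N m) and stays where it is left.
Things that resemble listed ones, but are neither listed nor needed, are in the scene too. Leave any pink or red look-alike of the part that bears amber_cell_mid alone.

How it is judged:
By the outcome, as a careful person would: the job done as asked, in the order asked, and still so for the second after the job is handed in, with the robot touching nothing.
It also fails if it takes over 51 s, if anything falls off the work surface, if the arm or the gripper's body presses on something with over 40 N, if the wrist force passes 120 N, or if a joint passes its speed limit or range.

## Working session

There is one attempt and no reset: what is moved stays moved. The work goes in short steps, Python scripts to look and compute and a tool call to move; the robot and the scene stay as the last step left them, time stands still between calls to the robot, and variables do not carry over. Pictures are saved under pics/ and viewed, and the job is handed in when it is done.

Besides the shell and the picture viewer there is one more tool, called after "Request:" as a command line: name --argument value ..., lists and objects as JSON in quotes. move_arm: Moves the arm, as the interface text tells. Its arguments: {"type":"object","properties":{"series":{"type":"array","items":{"type":"array"}},"force":{"type":"number"}},"required":["series"]}

```bash
ls; mkdir -p pics; cat > h.py <<'E'
import numpy as np,cv2
from rig import ctrl
def cap(n,f):
    m=ctrl.camera_model(n); p,d=ctrl.capture(n)
    cv2.imwrite(f'pics/{f}.png',p[:,:,::-1]); np.savez(f'pics/{f}.npz',p=p,d=d,**{k:np.array(v) for k,v in m.items()})
    return p,d,m
def load(f):
    z=np.load(f'pics/{f}.npz'); return z['p'],z['d'],z
def rays(m,uv):
    f=192/np.tan(np.radians(float(m['fov_y']))/2)
    R=cv2.Rodrigues(np.array(m['rvec'],float))[0];t=np.array(m['tvec'],float).ravel()
    uv=np.atleast_2d(uv).astype(float)
    c=np.c_[(uv[:,0]-m['cx'])/f,(uv[:,1]-m['cy'])/f,np.ones(len(uv))]
    return -R.T@t, c@R, c, R, t
def atz(m,uv,z):
    o,w,*_=rays(m,uv); return o+w*((z-o[2])/w[:,2])[:,None]
def atd(m,uv,d):
    uv=np.atleast_2d(uv);o,w,*_=rays(m,uv); return o+w*np.array([d[int(v),int(u)] for u,v in uv])[:,None]
def proj(m,P):
    f=192/np.tan(np.radians(float(m['fov_y']))/2)
    R=cv2.Rodrigues(np.array(m['rvec'],float))[0];t=np.array(m['tvec'],float).ravel()
    q=np.atleast_2d(P)@R.T+t; return np.c_[f*q[:,0]/q[:,2]+m['cx'],f*q[:,1]/q[:,2]+m['cy']]
E
python3 - <<'E'
from h import *
print(ctrl.sense())
for n in('scene','side','wrist'):
    p,d,m=cap(n,n+'0'); print(n,m)
a=[cv2.imread(f'pics/{n}0.png') for n in('scene','side','wrist')]
E
```

```text
pics
{'time_s': 0.0, 'joints': array([ 8.96565206e-01,  3.13455255e-01,  1.49845732e+00, -6.16245348e-06,
        1.33098811e+00, -2.23385218e-01]), 'dq': array([ 4.57310833e-05, -1.39702711e-03, -8.95638429e-04,  3.94120651e-04,
        4.99220216e-04,  7.45295894e-04]), 'tau': array([ 6.50202346e-04, -4.12268043e+01, -2.59746981e+01, -7.67339839e-05,
        4.12889887e-03, -8.90307007e-06]), 'eef_pos': array([228.65338688, 472.40346866, 303.32470441]), 'ee_rot': array([-2.81076825e-04,  2.23517869e-01,  9.74699612e-01, -5.90545324e-04]), 'force': array([ 0.78104111, -0.24095705,  0.18123472]), 'wrist_torque': array([-0.02018563,  0.03025931,  0.00175193]), 'grip_width': 1.0009036233557314}
scene {'fov_y': 45.839506043309335, 'cx': 258.75726727317436, 'cy': 190.13774971666436, 'rvec': array([ 2.0463346 , -0.61564378,  0.37110968]), 'tvec': array([-454.83838627,  241.5216061 ,  804.09875234])}
side {'fov_y': 56.32099592027911, 'cx': 258.9550385631832, 'cy': 191.22390363384795, 'rvec': array([ 2.06427109, -0.4697602 ,  0.30063441]), 'tvec': array([-477.82422748,  178.43016556,  738.61865839])}
wrist {'fov_y': 59.12967241135558, 'cx': 252.66350883919688, 'cy': 191.38148246600826, 'rvec': array([-2.43031596, -1.52379709, -0.237206  ]), 'tvec': array([-525.45067479,  -39.14297514,  379.9796179 ])}
```

View pics/scene0.png

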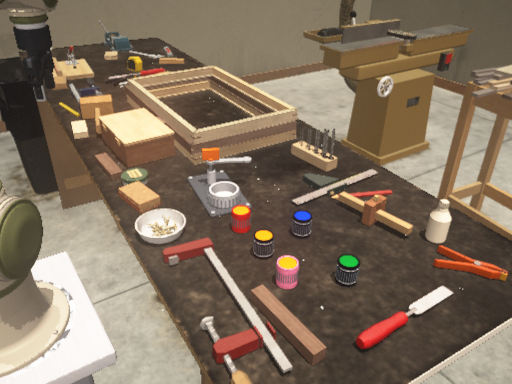

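View pics/side0.png

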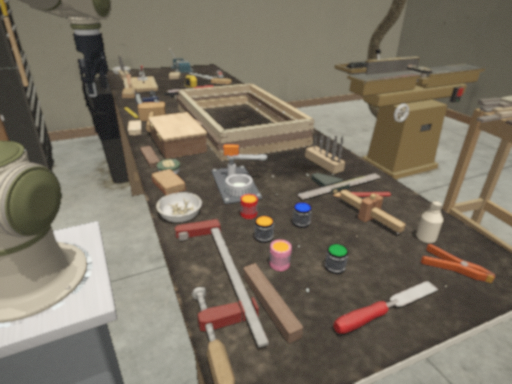

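View pics/wrist0.png

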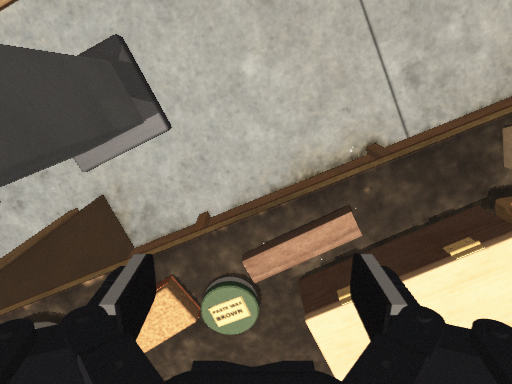

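The scene view shows the black amber cell at about (263,240), with red and pink look-alikes at (241,219) and (288,271). Blue is at (302,223) and green at (347,269). The barrel is at (223,193) and the orange grip at (210,155), with the finger running right to (250,160). I'll enlarge this area to measure it.

```bash
python3 - <<'E'
from h import *
p,d,m=load('scene0')
c=p[140:290,170:330,::-1]; cv2.imwrite('pics/c1.png',cv2.resize(c,None,fx=5,fy=5,interpolation=cv2.INTER_CUBIC)[:600*1+150])
c=p[140:260,180:320,::-1]; cv2.imwrite('pics/c1.png',cv2.resize(c,None,fx=5,fy=5,interpolation=cv2.INTER_CUBIC))
print(atz(m,[[263,237],[223,188],[210,155]],50))
E
```

```text
[[499.15822433 -88.31843525  50.        ]
 [529.40580855 131.07150775  50.        ]
 [589.79638254 307.52177272  50.        ]]
```

View pics/c1.png

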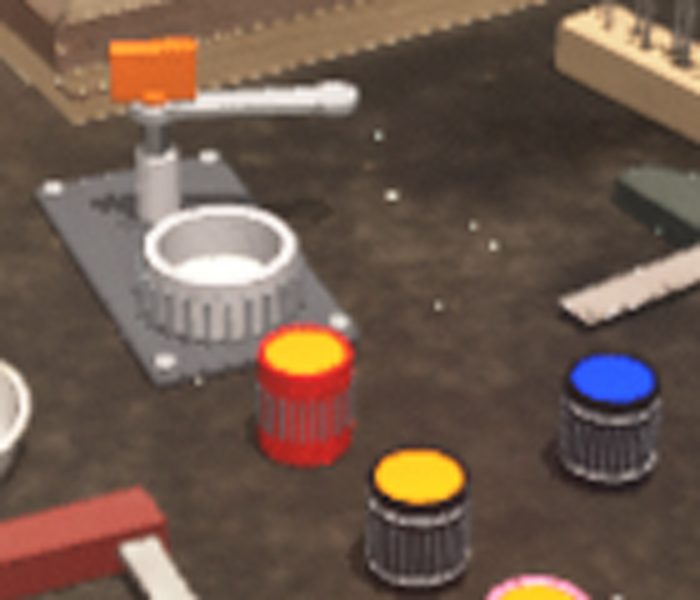

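```bash
python3 - <<'E'
from h import *
p,d,m=load('scene0')
f=lambda u,v:[(u+.5)/5-.5+180,(v+.5)/5-.5+140]
A=atz(m,[f(419,478)],50)[0];B=atz(m,[f(221.5,242)],42)[0];G=atz(m,[f(153,70)],99)[0];P=atz(m,[f(341,94)],73)[0]
print(A,B,G,P); print(np.linalg.norm(G-B), G-B, P-G, np.linalg.norm((P-G)[:2]))
for q in([263,238],[263,234]): print(atd(m,[q],d))
E
```

```text
[503.45146721 -83.57608141  50.        ] [537.89117568 141.51659788  42.        ] [548.7637435  228.03991319  99.        ] [644.38885574 195.69929292  73.        ]
104.18011721241766 [10.87256782 86.52331531 57.        ] [ 95.62511224 -32.34062026 -26.        ] 100.94591527395845
[[497.53977189 -90.68983029  49.54075441]]
[[504.53476908 -80.47031018  50.78058977]]
```

```bash
python3 - <<'E'
from h import *
from scipy.spatial.transform import Rotation as Ro
p,d,m=load('scene0')
f=lambda u,v:[(u+.5)/5-.5+180,(v+.5)/5-.5+140]
A=atz(m,[f(419,478),f(306,352),f(613,380),[288,262]],50)
print(A); print(A-A[0])
_,_,w=load('wrist0')
o,wr,c,R,t=rays(w,[[256,192]])
T=Ro.from_quat([2.235e-1,.9747,0,0]).as_matrix()
print('cam in tool',T.T@(o-[228.7,472.4,303.3]),'\n',T.T@R.T)
print(T)
E
```

```text
[[ 503.45146721  -83.57608141   50.        ]
 [ 514.29376376   23.89810019   50.        ]
 [ 619.48697149  -70.35977284   50.        ]
 [ 494.55588038 -181.61083381   50.        ]]
[[  0.           0.           0.        ]
 [ 10.84229655 107.4741816    0.        ]
 [116.03550428  13.21630856   0.        ]
 [ -8.89558683 -98.0347524    0.        ]]
cam in tool [ 78.80096118   0.98543011 -69.94169322] 
 [[-7.87322821e-05 -9.52191680e-01 -3.05501224e-01]
 [ 9.99999489e-01  2.33043962e-04 -9.84070569e-04]
 [ 1.00821902e-03 -3.05501145e-01  9.52191175e-01]]
[[-0.90009473  0.43569424  0.        ]
 [ 0.43569424  0.90009473  0.        ]
 [ 0.          0.         -1.        ]]
```

Request:
move_arm --series '[[[-43,-20,0],7,1],[[-86,-40,0],14,1],[[-130,-60,0],21,1],[[-173,-80,0],28,1],[[-216,-100,0],36,1],[[-260,-120,0],43,1],[[-303,-140,0],50,1],[[-346,-160,0],57,1],[[-390,-180,0],64,1],[[-431,-199,0],71,1]]'

```text
time_s: 1.4
eef_pos: [530.8, 104.2, 303.7]
ee_rot: [-0.0, 0.749, 0.662, -0.0]
force: [0.7, -0.3, 0.6]
grip_width: 1.002
```

```bash
python3 - <<'E'
from h import *
s=ctrl.sense();print(s['time_s'],s['eef_pos'],s['ee_rot'],s['joints'],s['dq'])
cap('wrist','w1');s=ctrl.sense();print(s['time_s'],s['eef_pos'])
E
```

```text
1.4 [530.84374401 104.18608796 303.68118655] [-1.34693984e-04  7.49431142e-01  6.62082268e-01 -1.28664126e-04] [-2.28814021e-02  3.48448689e-01  1.44930386e+00  2.36177021e-05
  1.34421194e+00  1.00721930e-01] [-0.5382656   0.3502932  -0.48411533  0.00187392  0.12908642  0.43077388]
1.45 [533.29010235 100.50629459 303.24715775]
```

View pics/w1.png

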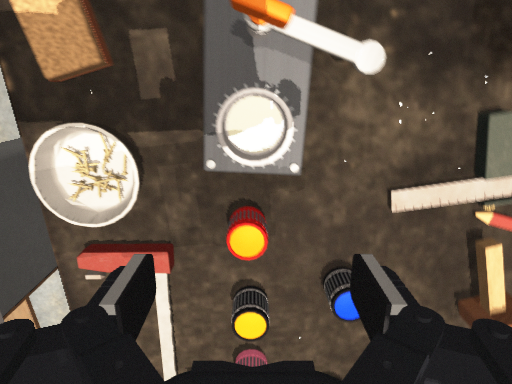

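The wrist view shows the barrel rim at about (253,125), amber cell at (250,325), red at (247,240), pink at (250,360) and blue at (345,303). The grip is at (264,12) and the pad at (370,56). The arm was still settling, so I'll take one more picture and measure on enlarged crops.

```bash
python3 - <<'E'
from h import *
p,d,m=cap('wrist','w2');s=ctrl.sense();print(s['eef_pos'],s['dq'].round(3))
a=cv2.resize(p[0:180,190:400,::-1],None,fx=3.8,fy=3.3333,interpolation=cv2.INTER_CUBIC)
a=cv2.resize(p[0:150,200:400,::-1],None,fx=4,fy=4,interpolation=cv2.INTER_CUBIC); cv2.imwrite('pics/c2.png',a)
a=cv2.resize(p[260:360,200:360,::-1],None,fx=5,fy=5,interpolation=cv2.INTER_CUBIC); cv2.imwrite('pics/c3.png',a)
E
```

```text
[531.77965128 102.59381343 303.09881794] [ 0.065 -0.037  0.051  0.021  0.004 -0.036]
```

View pics/c2.png

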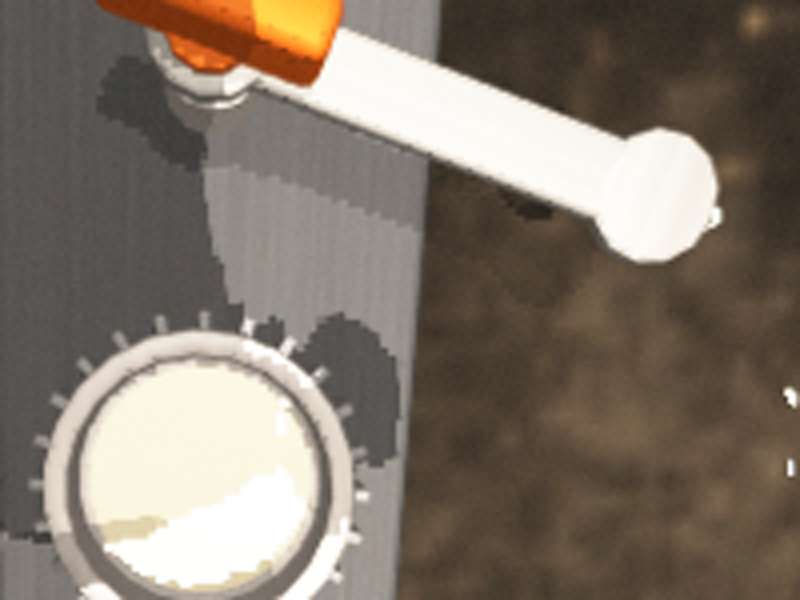

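View pics/c3.png

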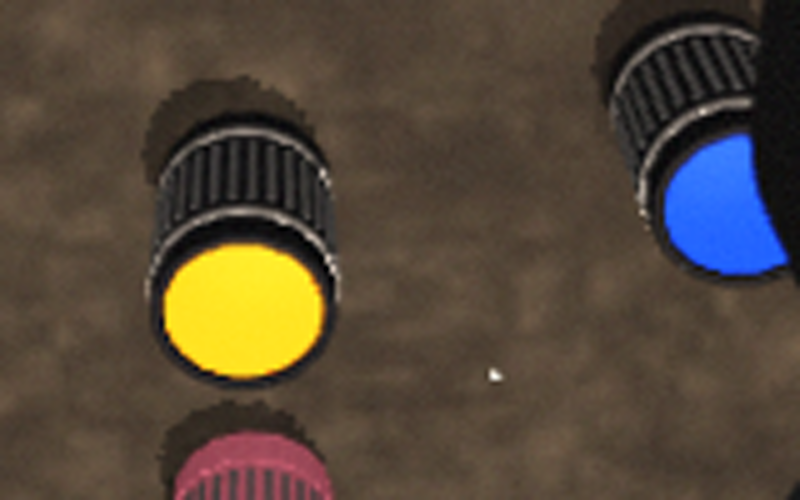

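```bash
python3 - <<'E'
from h import *
p,d,m=load('w2')
a=cv2.resize(p[75:180,195:315,::-1],None,fx=5,fy=5,interpolation=cv2.INTER_CUBIC); cv2.imwrite('pics/c4.png',a)
E
```

```text
(no output)
```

View pics/c4.png

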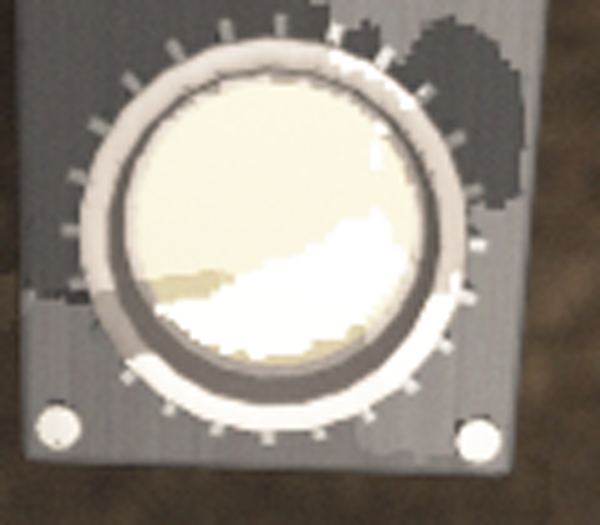

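```bash
python3 - <<'E'
from h import *
p,d,m=load('w2')
f=lambda u,v,x0,y0,k:[(u+.5)/k-.5+x0,(v+.5)/k-.5+y0]
A=atz(m,[f(244,310,200,260,5),f(163,310,200,260,5),f(325,310,200,260,5),f(150,300,200,260,5),f(337,300,200,260,5)],50)
print('amber',A[0],'glass dia',np.linalg.norm(A[1]-A[2]),np.linalg.norm(A[3]-A[4]))
B=atz(m,[f(274,235,195,75,5),f(81,235,195,75,5),f(467,235,195,75,5),f(274,38,195,75,5),f(274,431,195,75,5)],42)
print('barrel',B[0],np.linalg.norm(B[1]-B[2]),np.linalg.norm(B[3]-B[4]))
P=atz(m,[f(658,196,200,0,4),f(600,196,200,0,4),f(718,196,200,0,4)],76)[:]
print('pad',P[0],np.linalg.norm(P[1]-P[2]))
print('pad depth',atd(m,[f(658,196,200,0,4)],d), 'barrel rim',atd(m,[f(93,220,195,75,5)],d),'amber',atd(m,[f(244,310,200,260,5)],d))
# plate edges at z=? two points on right edge
E_=atz(m,[f(546,20,195,75,5),f(512,460,195,75,5),f(20,20,195,75,5),f(26,460,195,75,5)],10)
print(E_)
for i in(0,2):
  v=E_[i]-E_[i+1]; print(np.degrees(np.arctan2(v[1],v[0])))
S=np.array([[531.8,102.6,303.1]])
_,_,ms=load('scene0')
print(proj(ms,[A[0],B[0]]))
print([x for x in d[100:140:8,249]])
E
```

```text
amber [504.65563217 -78.68654517  50.        ] glass dia 37.086615179033785 42.71685124553125
barrel [535.93879251 143.80796191  42.        ] 74.36888934617494 74.67846812270903
pad [636.87243119 193.01880981  76.        ] 23.95100136135674
pad depth [[636.36895032 192.94461873  77.6013922 ]] barrel rim [[501.75915807 151.1401227   41.29915038]] amber [[504.55292639 -79.36836646  49.14636838]]
[[595.87455654 175.80875487  10.        ]
 [580.58926205  85.11622048  10.        ]
 [489.77581032 189.8867205   10.        ]
 [474.53017622  99.21374896  10.        ]]
80.43329196524581
80.45563652191089
[[262.56459308 233.85402309]
 [222.76945753 187.81854361]]
[np.float32(346.41934), np.float32(347.46716), np.float32(352.1746), np.float32(354.7241), np.float32(356.73813)]
```

```bash
python3 - <<'E'
from h import *
from scipy.spatial.transform import Rotation as Ro
s=ctrl.sense();print(s['eef_pos'],s['dq'].round(3))
p,d,m=load('w2')
# finger region: depth < 230
vv,uu=np.nonzero((d>0)&(d<240))
o,w,c,R,t=rays(m,np.c_[uu,vv]); P=o+w*d[vv,uu][:,None]
T=Ro.from_quat([.7494,.6621,0,0]).as_matrix()
Q=(P-[531.8,102.6,303.1])@T
for sgn in(-1,1):
  q=Q[Q[:,1]*sgn>20]; i=q[:,2]>q[:,2].max()-6
  print(q[:,2].max(), q[i].min(0),q[i].max(0),len(q))
E
```

```text
[531.77965128 102.59381343 303.09881794] [ 0.065 -0.037  0.051  0.021  0.004 -0.036]
60.57229310759364 [-11.97104924 -47.38262354  54.65722174] [ 10.59343875 -40.66257925  60.57229311] 12630
196.88220043747998 [122.3358828   20.29170712 191.30537072] [131.87222897  25.54531121 196.88220044] 13242
```

Request:
move_arm --series '[[[-50,-1,20],0,1],[[-100,-2,50],0,1],[[-150,-3,80],0,1],[[-186,-3,110],0,1],[[-186,-3,130],0,1],[[-186,-3,130],0,1],[[-186,-3,130],0,1]]'

```text
time_s: 2.38
eef_pos: [505.2, -78.1, 174.8]
ee_rot: [0.001, 0.748, 0.664, 0.0]
force: [-0.6, -0.1, -0.8]
grip_width: 1.0
```

```bash
python3 - <<'E'
from h import *
s=ctrl.sense();print(s['eef_pos'],s['ee_rot'],s['dq'].round(3))
p,d,m=cap('wrist','w3')
print(proj(m,[[504.6,-79,50]]))
E
```

```text
[505.21190963 -78.14646142 174.77733402] [5.13244462e-04 7.47567261e-01 6.64185852e-01 2.85287980e-04] [ 0.002 -0.008 -0.006 -0.002 -0.002  0.   ]
[[251.82455261 218.62626284]]
```

View pics/w3.png

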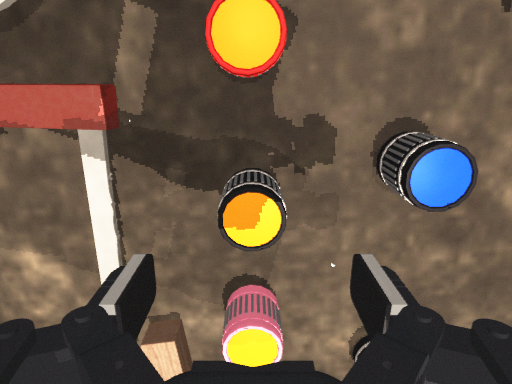

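The amber glass sits at (252,218), where the projection predicted (251.8,218.6). Now I descend and grip.

Request:
move_arm --series '[[[-1,-1,30],0,1],[[-1,-1,55],0,1],[[-1,-1,73],0,1],[[-1,-1,73],0,1],[[-1,-1,73],0,0],[[-1,-1,73],0,0],[[-1,-1,73],0,0],[[-1,-1,73],0,0],[[-1,-1,73],0,0]]' --force 40

```text
time_s: 3.55
eef_pos: [504.2, -79.6, 102.0]
ee_rot: [0.001, 0.748, 0.664, 0.0]
force: [-1.4, 1.2, 7.0]
grip_width: 0.494
```

```bash
python3 - <<'E'
from h import *
from scipy.spatial.transform import Rotation as Ro
s=ctrl.sense();print(s['eef_pos'],s['ee_rot'],s['dq'].round(3),s['grip_width'],s['force'])
p,d,m=cap('wrist','w4')
vv,uu=np.nonzero((d>0)&(d<240))
o,w,c,R,t=rays(m,np.c_[uu,vv]); P=o+w*d[vv,uu][:,None]
T=Ro.from_quat(np.r_[s['ee_rot'][1:],s['ee_rot'][0]]).as_matrix()
Q=(P-s['eef_pos'])@T
q=Q[(abs(Q[:,0])<11.5)&(abs(Q[:,1])>23)&(abs(Q[:,1])<45)]
print(np.histogram(q[:,2],bins=np.arange(40,110,3)))
E
```

```text
[504.161056   -79.61607421 101.96238868] [6.62176089e-04 7.47928410e-01 6.63778978e-01 3.51614613e-04] [-0.    -0.    -0.001  0.002 -0.002  0.   ] 0.4944886072253687 [-1.367054    1.24969425  7.02768737]
(array([ 138,  128,  113,  111,   90,  110,   90,   67,    7,    1,    0,
          0,    0,    0,    0,    0,    0,    0,    0,    1, 2187,  324,
          0]), array([ 40,  43,  46,  49,  52,  55,  58,  61,  64,  67,  70,  73,  76,
        79,  82,  85,  88,  91,  94,  97, 100, 103, 106, 109]))
```

View pics/w4.png

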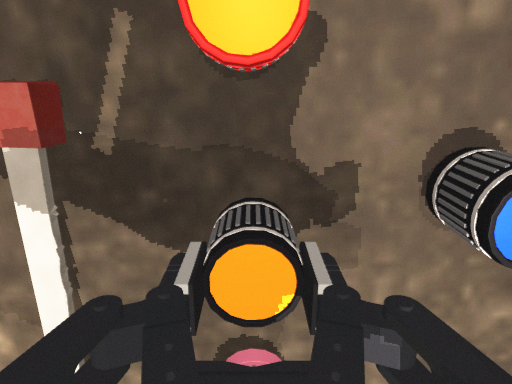

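The cell is held between the pads, with its glass centred at about (253,282) and the tips about 16 mm below its top. I'll work out its offset from the TCP next, then lift.

```bash
python3 - <<'E'
from h import *
_,d,m=load('w4')
print(atz(m,[[253,282],[209,280],[297,280],[253,243],[253,320]],50), atd(m,[[253,282]],d))
E
```

```text
[[504.33834504 -78.79973242  50.        ]
 [486.43141791 -75.68177208  50.        ]
 [522.47884505 -80.03538902  50.        ]
 [506.45032123 -61.11539109  50.        ]
 [502.10915499 -97.46554789  50.        ]] [[504.34414149 -78.74950567  50.07844297]]
```

Request:
move_arm --series '[[[0,0,-20],0,0],[[0,0,-50],0,0],[[0,0,-90],0,0],[[45,1,-90],0,0],[[90,2,-90],0,0],[[135,3,-90],0,0],[[180,4,-90],0,0],[[200,5,-90],0,0],[[200,5,-90],0,0],[[200,5,-90],0,0]]'

```text
time_s: 4.85
eef_pos: [532.6, 117.5, 190.9]
ee_rot: [0.0, 0.748, 0.663, -0.0]
force: [0.3, -0.5, -0.8]
grip_width: 0.502
```

```bash
python3 - <<'E'
from h import *
s=ctrl.sense();print(s['time_s'],s['eef_pos'],s['ee_rot'],s['dq'].round(3),s['grip_width'],s['force'])
p,d,m=cap('wrist','w5')
cap('scene','s5')
E
```

```text
4.85 [532.5513468  117.45250038 190.91469296] [ 8.21625077e-05  7.48250458e-01  6.63416329e-01 -1.37084883e-04] [-0.009 -0.001  0.001  0.    -0.002  0.004] 0.5024849479845435 [ 0.34664027 -0.45871789 -0.75241209]
```

View pics/w5.png

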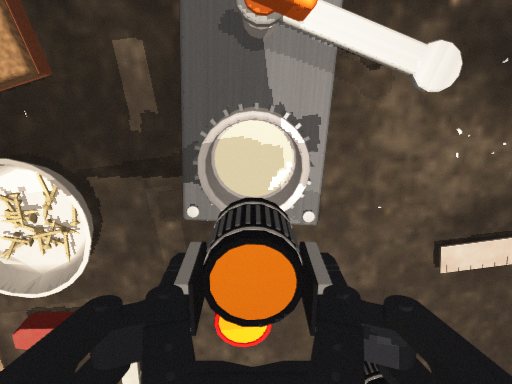

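View pics/s5.png

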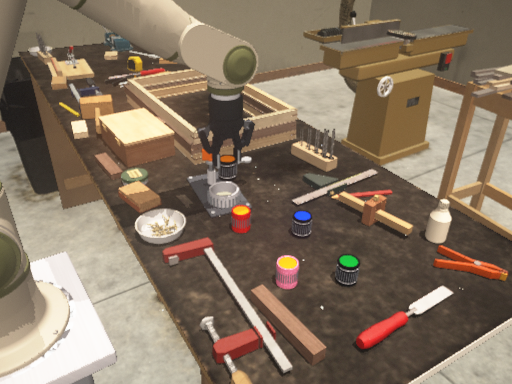

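The cell is held upright at (253,282), same as at the grasp, and the barrel is visible at (254,160). I'll re-measure the barrel.

```bash
python3 - <<'E'
from h import *
p,d,m=load('w5')
a=cv2.resize(p[90:230,170:350,::-1],None,fx=4,fy=4,interpolation=cv2.INTER_CUBIC)
def circ(c,z,r,col):
    th=np.linspace(0,2*np.pi,60);P=np.c_[c[0]+r*np.cos(th),c[1]+r*np.sin(th),0*th+z]
    q=(proj(m,P)-[170,90]+.5)*4-.5; cv2.polylines(a,[q.astype(int)],True,col,1)
circ((535.9,143.8),42,32,(0,0,255));circ((535.9,143.8),42,37.3,(255,0,0))
cv2.imwrite('pics/c5.png',a)
a=p[:,:,::-1].copy()
E
```

```text
(no output)
```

View pics/c5.png

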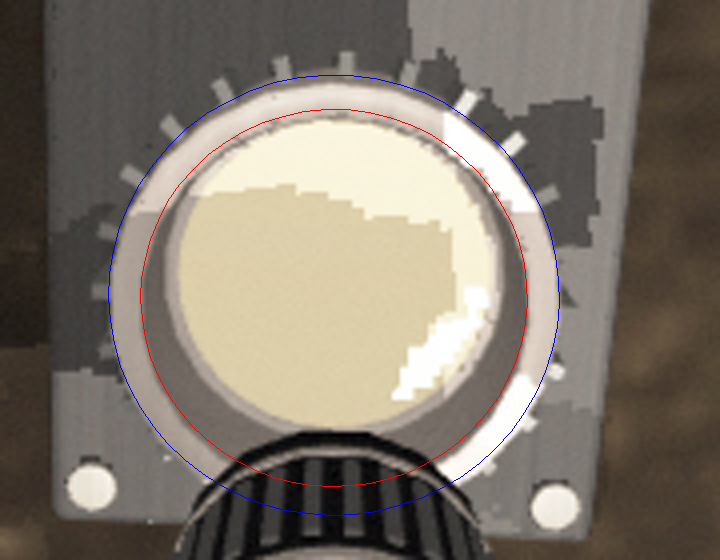

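Request:
move_arm --series '[[[15,0,0],0,0],[[25,0,0],0,0],[[25,0,10],0,0],[[25,0,30],0,0],[[25,0,50],0,0],[[25,0,65],0,0],[[25,0,72],0,0],[[25,0,74],0,0],[[25,0,74],0,0]]'

```text
time_s: 6.08
eef_pos: [535.7, 143.3, 117.3]
ee_rot: [0.0, 0.748, 0.664, 0.0]
force: [0.1, -0.2, -0.4]
grip_width: 0.499
```

```bash
python3 - <<'E'
from h import *
s=ctrl.sense();print(s['time_s'],s['eef_pos'],s['ee_rot'],s['dq'].round(3),s['grip_width'],s['force'])
p,d,m=cap('wrist','w6')
E
```

```text
6.075 [535.70303437 143.28535101 117.28311573] [2.44940302e-04 7.47948319e-01 6.63756853e-01 3.02589926e-04] [ 0.    -0.006 -0.002  0.     0.001  0.001] 0.4985883269206276 [ 0.07092531 -0.17584501 -0.44352828]
```

View pics/w6.png

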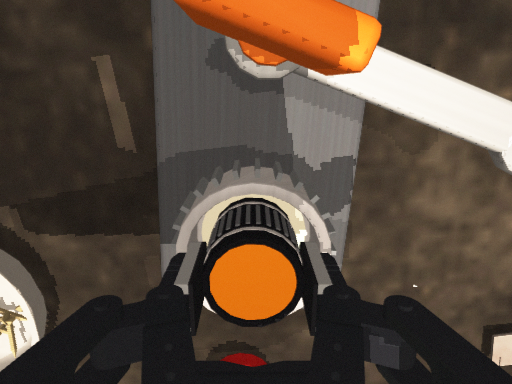

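The cell is inside the barrel about 1 mm above the floor, with clearance all round, so I lower it, release and rise.

Request:
move_arm --series '[[[-1,0,1.5],0,0],[[-1,0,1.5],0,0],[[-1,0,1.5],0,1],[[-1,0,1.5],0,1],[[-1,0,1.5],0,1],[[-1,0,1.5],0,1],[[-1,0,-20],0,1],[[-1,0,-60],0,1],[[-1,0,-90],0,1],[[-1,0,-90],0,1]]'

```text
time_s: 7.38
eef_pos: [536.1, 142.3, 209.0]
ee_rot: [0.001, 0.748, 0.664, 0.002]
force: [0.2, 0.8, 0.2]
grip_width: 1.001
```

```bash
python3 - <<'E'
from h import *
s=ctrl.sense();print(s['time_s'],s['eef_pos'],s['ee_rot'],s['dq'].round(3),s['grip_width'],s['force'],s['joints'])
p,d,m=cap('wrist','w7')
E
```

```text
7.375 [536.09641168 142.33417723 209.00627763] [0.00138432 0.74795082 0.66375047 0.00172211] [-0.001  0.043  0.049 -0.001 -0.028 -0.001] 1.0009298819242411 [0.20083476 0.77772107 0.22524373] [4.82712627e-02 4.65187474e-01 1.53764184e+00 2.29429968e-06
 1.13434428e+00 1.67418335e-01]
```

View pics/w7.png

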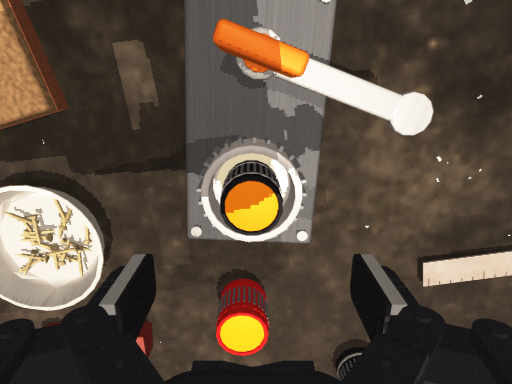

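The cell stands upright in the barrel, glass at (251,205). The grip shows at (262,48) and the pad at (411,113). Now I measure the grip, the pad and the cell's top.

```bash
python3 - <<'E'
from h import *
p,d,m=load('w7')
a=cv2.resize(p[0:150,200:440,::-1],None,fx=3.3333,fy=3.3333,interpolation=cv2.INTER_CUBIC)
def loop(c,az,pts,z,col):
    ca,sa=np.cos(np.radians(az)),np.sin(np.radians(az))
    P=[[c[0]+ca*x-sa*y,c[1]+sa*x+ca*y,z] for x,y in pts]
    q=(proj(m,P)+.5-[200,0])*3.3333-.5; cv2.polylines(a,[q.astype(int)],True,col,1)
G=(551.8,236.7);az=-27.6
box=[(-23,-6),(23,-6),(23,6),(-23,6)]
loop(G,az,box,110.5,(255,0,0));loop(G,az,box,78.5,(0,255,0))
th=np.linspace(0,6.28,40); loop(G,az,[(95+13*np.cos(t),13*np.sin(t)) for t in th],75,(0,0,255))
cv2.imwrite('pics/c7.png',a)
print(atd(m,[[251,200],[251,210],[240,40],[300,65],[411,113]],d), atz(m,[[411,113]],76))
E
```

```text
[[535.93151799 146.28174774  62.62145371]
 [535.08249757 139.28087653  63.08476092]
 [542.27084774 240.32581406 109.95708537]
 [568.85176268 226.35381904 109.36447402]
 [635.80613296 193.41220436  77.0089423 ]] [[636.25972686 193.27391521  76.        ]]
```

View pics/c7.png

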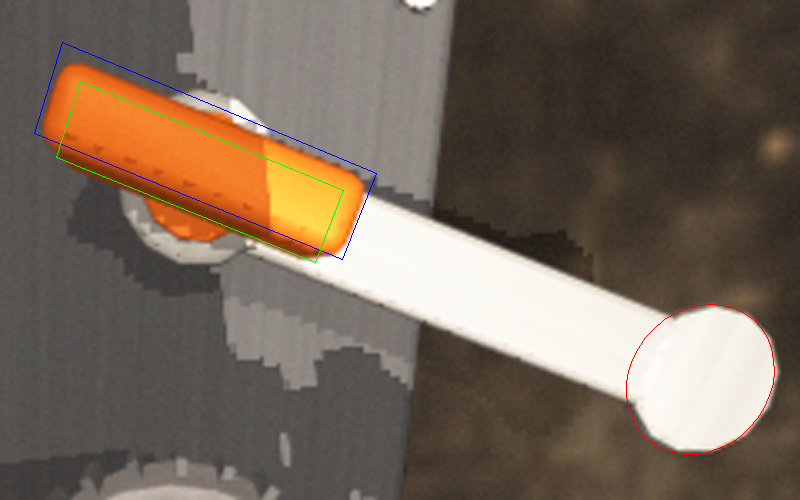

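The cell top measures z≈63 (64 expected), so it's seated. The grip is at about (551,235) with its bar at azimuth −26.5°, leaving about 73° to home. I move above it with the jaws across the bar.

Request:
move_arm --series '[[[12,0.5,0],-9,1],[[24,1,0],-18,1],[[36,1.5,0],-27,1],[[48,2,0],-36,1],[[60,2.5,0],-45,1],[[72,3,0],-54,1],[[84,3.5,0],-63,1],[[94,4,0],-70,1],[[94,4,0],-70,1],[[94,4,0],-70,1]]'

```text
time_s: 8.68
eef_pos: [550.3, 234.7, 206.1]
ee_rot: [-0.001, 0.233, 0.972, -0.0]
force: [-0.4, 0.8, -0.2]
grip_width: 0.999
```

```bash
python3 - <<'E'
from h import *
s=ctrl.sense();print(s['time_s'],s['eef_pos'],s['ee_rot'],s['dq'].round(3),s['grip_width'],s['force'],s['joints'])
p,d,m=cap('wrist','w8')
a=p[:,:,::-1].copy()
a=cv2.resize(a[140:340,120:390],None,fx=2.9,fy=2.9,interpolation=cv2.INTER_CUBIC)
for G,col in(((551,235),(255,0,0)),):
    ca,sa=np.cos(np.radians(-26.5)),np.sin(np.radians(-26.5))
    P=[[G[0]+ca*x-sa*y,G[1]+sa*x+ca*y,110.5] for x,y in [(-23,-6),(23,-6),(23,6),(-23,6)]]
    q=(proj(m,P)+.5-[120,140])*2.9-.5; cv2.polylines(a,[q.astype(int)],True,col,1)
cv2.imwrite('pics/c8.png',a)
E
```

```text
8.675 [550.31462183 234.74966455 206.12871594] [-5.99607655e-04  2.33218714e-01  9.72424056e-01 -3.55241777e-04] [-0.003 -0.008 -0.004  0.001  0.003 -0.006] 0.9990639444349235 [-0.38015954  0.83187928 -0.16120452] [ 2.07610413e-01  5.59333690e-01  1.39379907e+00 -1.37732699e-04
  1.18984790e+00 -8.92361768e-01]
```

View pics/c8.png

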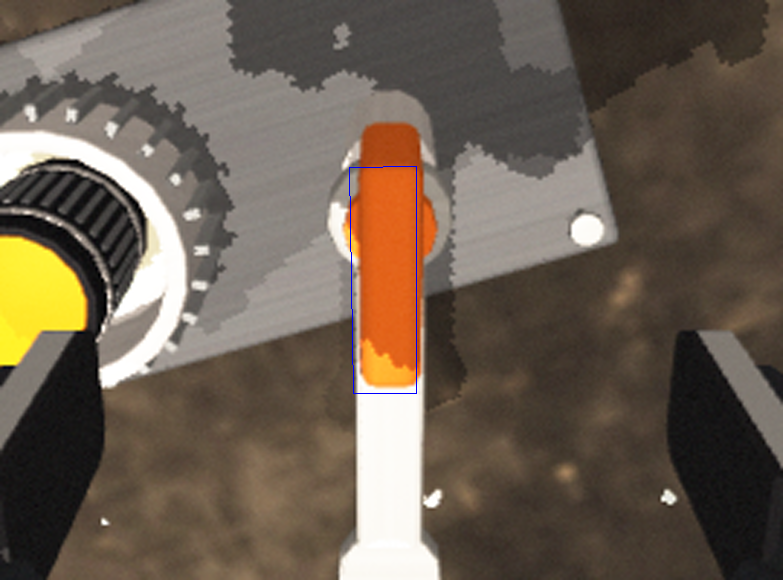

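The bar lies centred between the fingertips (bar centre x=390, fingertip midpoint x≈390 in the crop) and parallel to the pads. I descend and close gently.

Request:
move_arm --series '[[[0,0.2,20],0,1],[[0,0.2,40],0,1],[[0,0.2,50],0,1],[[0,0.2,50],0,1],[[0,0.2,50],0,0],[[0,0.2,50],0,0],[[0,0.2,50],0,0],[[0,0.2,50],0,0],[[0,0.2,50],0,0],[[0,0.2,50],0,0]]' --force 25

```text
time_s: 9.98
eef_pos: [550.7, 235.4, 157.1]
ee_rot: [0.0, 0.232, 0.973, 0.0]
force: [0.4, 1.0, 2.3]
grip_width: 0.133
```

```bash
python3 - <<'E'
from h import *
s=ctrl.sense();print(s['time_s'],s['eef_pos'],s['ee_rot'],s['dq'].round(3),s['grip_width'],s['force'],s['wrist_torque'])
cap('wrist','w9')
E
```

```text
9.975 [550.70925718 235.39597047 157.11692814] [1.73268456e-04 2.32028054e-01 9.72709062e-01 1.78080846e-04] [ 0.001 -0.    -0.001  0.002 -0.    -0.001] 0.1331993303136062 [0.41992451 0.96461977 2.32879849] [ 0.11807488  0.08000163 -0.06135888]
```

View pics/w9.png

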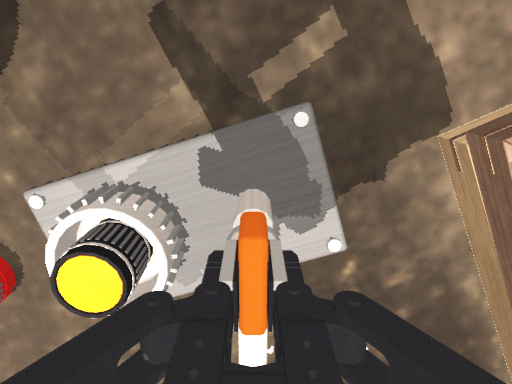

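The grip is held (opening ≈ 11 mm) with almost no side load. I turn clockwise in stages, descending with the screw.

Request:
move_arm --series '[[[0,0,0.3],5,0],[[0,0,0.6],10,0],[[0,0,1.0],16,0],[[0,0,1.4],22,0],[[0,0,1.4],22,0]]' --force 40

```text
time_s: 10.65
eef_pos: [550.8, 235.6, 155.8]
ee_rot: [0.0, 0.413, 0.911, 0.001]
force: [0.7, 2.7, 2.0]
grip_width: 0.135
```

```bash
python3 - <<'E'
from h import *
s=ctrl.sense();print(s['time_s'],s['eef_pos'],s['ee_rot'],s['dq'].round(3),s['grip_width'],s['force'],s['wrist_torque'])
q=s['ee_rot'];print('jaw az',np.degrees(2*np.arctan2(q[2],q[1]))-90)
E
```

```text
10.65 [550.83071367 235.60174004 155.79469703] [3.16902654e-04 4.12949620e-01 9.10753641e-01 5.61921317e-04] [-0.003 -0.001  0.     0.     0.    -0.046] 0.13485808663177162 [0.65882898 2.69675065 1.96723721] [ 0.51743423 -0.24163434 -0.09188383]
jaw az 41.21946819086057
```

Request:
move_arm --series '[[[0,0,0.5],8,0],[[0,0,1.0],16,0],[[0,0,1.5],24,0],[[0,0,2.0],32,0],[[0,0,2.6],42,0],[[0,0,2.6],42,0]]'

```text
time_s: 11.4
eef_pos: [551.3, 235.8, 153.2]
ee_rot: [0.0, 0.712, 0.702, 0.001]
force: [4.5, 5.6, 0.5]
grip_width: 0.127
```

```bash
python3 - <<'E'
from h import *
s=ctrl.sense();print(s['time_s'],s['eef_pos'],s['ee_rot'],s['dq'].round(3),s['grip_width'],s['force'],s['wrist_torque'])
q=s['ee_rot'];print('jaw az',np.degrees(2*np.arctan2(q[2],q[1]))-90)
cap('wrist','w10')
E
```

```text
11.4 [551.28967645 235.7782555  153.18596021] [4.13731925e-04 7.12056859e-01 7.02120250e-01 1.41907687e-03] [ 0.001 -0.    -0.002  0.001  0.002 -0.056] 0.12728556013830275 [4.54647256 5.55206265 0.46053212] [ 0.82169653 -0.72871099 -0.09048915]
jaw az -0.8051557113303431
```

View pics/w10.png

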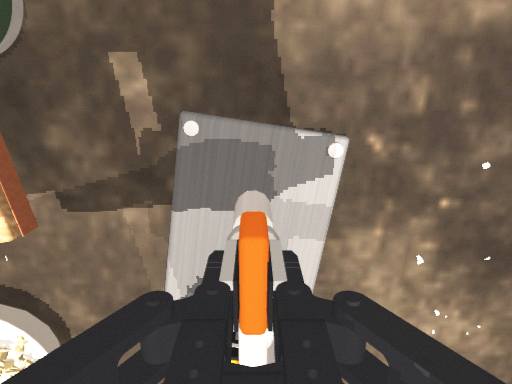

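The finger is now nearly along the plate and the side force is about 7 N. I feel for the stop with small turns.

Request:
move_arm --series '[[[0,0,0.3],4,0],[[0,0,0.5],7.5,0],[[0,0,0.5],7.5,0]]'

```text
time_s: 11.82
eef_pos: [551.4, 235.8, 152.7]
ee_rot: [0.0, 0.756, 0.655, 0.002]
force: [6.0, 4.1, 0.1]
grip_width: 0.133
```

```bash
python3 - <<'E'
from h import *
s=ctrl.sense();print(s['time_s'],s['eef_pos'],s['dq'].round(3),s['grip_width'],s['force'],s['wrist_torque'])
q=s['ee_rot'];print('jaw az',np.degrees(2*np.arctan2(q[2],q[1]))-90)
E
```

```text
11.825 [551.37989077 235.78192059 152.74758275] [-0.001  0.    -0.001 -0.    -0.001 -0.017] 0.13309329632873224 [5.96094379 4.05198859 0.0840206 ] [ 0.85582492 -0.83758469 -0.11980242]
jaw az -8.227052093861388
```

Request:
move_arm --series '[[[0,0,0.1],2,0],[[0,0,0.1],2,0]]'

```text
time_s: 12.08
eef_pos: [551.4, 235.8, 152.7]
ee_rot: [0.001, 0.767, 0.642, 0.002]
force: [3.6, 4.2, -0.9]
grip_width: 0.129
```

```bash
python3 - <<'E'
from h import *
s=ctrl.sense();print(s['time_s'],s['eef_pos'],s['dq'].round(3),s['grip_width'],s['force'],s['wrist_torque'])
q=s['ee_rot'];print('jaw az',np.degrees(2*np.arctan2(q[2],q[1]))-90)
E
```

```text
12.075 [551.3968968  235.77229748 152.66372628] [ 0.     0.002  0.001 -0.     0.002 -0.011] 0.12922357727970316 [ 3.56172423  4.1874534  -0.91923356] [ 0.81991521 -0.85260313  0.23508233]
jaw az -10.180536522874988
```

Request:
move_arm --series '[[[0,0,0],2,0],[[0,0,0],2,0]]'

```text
time_s: 12.32
eef_pos: [551.4, 235.8, 152.6]
ee_rot: [0.001, 0.778, 0.629, 0.002]
force: [5.6, 5.2, 0.3]
grip_width: 0.134
```

```bash
python3 - <<'E'
from h import *
s=ctrl.sense();print(s['time_s'],s['eef_pos'],s['dq'].round(3),s['grip_width'],s['force'],s['wrist_torque'])
q=s['ee_rot'];print('jaw az',np.degrees(2*np.arctan2(q[2],q[1]))-90)
E
```

```text
12.325 [551.41056572 235.78123006 152.64087434] [-0.     0.     0.    -0.     0.    -0.013] 0.1342654889694368 [5.58089759 5.21903753 0.25732909] [ 0.8196244  -0.81082952  0.74618701]
jaw az -12.114198143228208
```

The torque rose from about −0.1 to +0.75 N·m over the last 4°, starting at azimuth ≈ −99°, which is the expected home angle. The clamp is at its stop, so I release and rise.

Request:
move_arm --series '[[[0,0,0],0,1],[[0,0,0],0,1],[[0,0,0],0,1],[[0,0,0],0,1],[[0,0,-20],0,1],[[0,0,-50],0,1],[[30,0,-90],0,1],[[50,0,-110],0,1],[[50,0,-110],0,1],[[50,0,-110],0,1]]'

```text
time_s: 13.58
eef_pos: [560.9, 283.4, 260.8]
ee_rot: [-0.0, 0.779, 0.627, -0.001]
force: [0.5, -0.3, -0.9]
grip_width: 1.001
```

```bash
python3 - <<'E'
from h import *
s=ctrl.sense();print(s['time_s'],s['eef_pos'],s['dq'].round(3),s['grip_width'],s['force'],s['wrist_torque'])
p,d,m=cap('wrist','w11')
cap('scene','s11')
E
```

```text
13.575 [560.91733058 283.40098773 260.82455557] [-0.005  0.002  0.006 -0.     0.004  0.002] 1.0010686949970378 [ 0.51156713 -0.2820769  -0.88945712] [-0.0245566  -0.02628573  0.02073066]
```

View pics/w11.png

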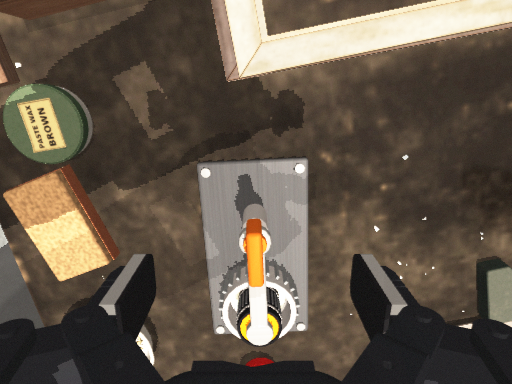

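View pics/s11.png

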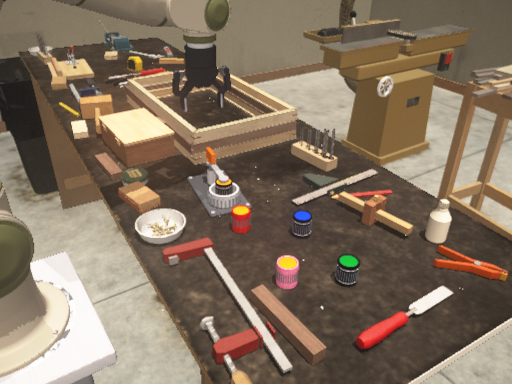

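The finger's pad lies over the amber cell at (260,328) in the wrist view, and nothing else was disturbed. One close measurement of the final angle and seating:

```bash
python3 - <<'E'
from h import *
p,d,m=load('w11')
cv2.imwrite('pics/c11.png',cv2.resize(p[200:345,190:330,::-1],None,fx=4.1,fy=4.1,interpolation=cv2.INTER_CUBIC))
E
```

```text
(no output)
```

View pics/c11.png

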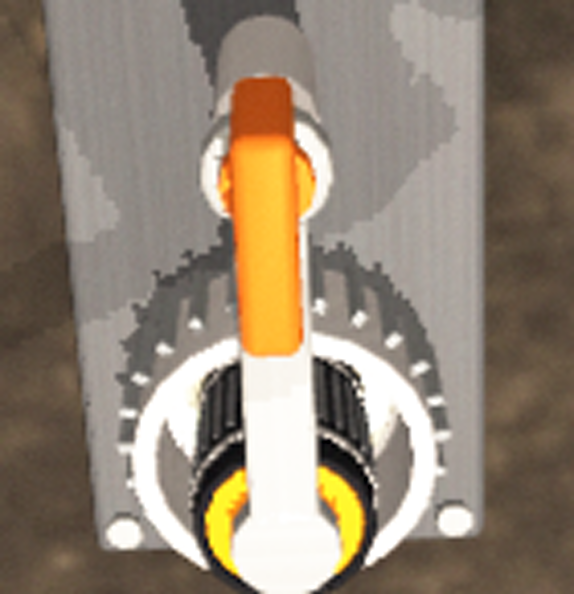

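```bash
python3 - <<'E'
from h import *
p,d,m=load('w11')
f=lambda u,v:[(u+.5)/4.1-.5+190,(v+.5)/4.1-.5+200]
P=atz(m,[f(286,548)],71)[0];G=np.array([551.4,235.8]);v=P[:2]-G
print(P,np.hypot(*v),np.degrees(np.arctan2(v[1],v[0])))
print(atd(m,[f(286,548),f(225,520),f(350,520)],d))
E
```

```text
[535.81930806 142.30186059  71.        ] 94.78744661108118 -99.46093219225386
[[536.10834497 143.80797629  72.78762504]
 [522.50174333 147.04710688  63.92088148]
 [550.66551068 139.79885037  62.58698183]]
```

The pad centre is at (535.8, 142.3), within about 1–2 mm of the barrel axis. The finger points at −99.5° (home expected at about −99.3°). The cell top is at z≈63–64, level, and the arm touches nothing.

```bash
python3 -c "
from rig import ctrl
print(ctrl.finish_job())"
```

```text
the job is handed in; nothing more can be done
None
```

The amber cell is standing upright on the barrel floor, and the retaining clamp is screwed home over it. I loaded the cell first, then turned the grip clockwise to its stop, released it and backed off. The job was handed in after about 14 s of robot time.

- **Seating:** the cell top measured z ≈ 63–64 mm and level (64 expected). The glass faces up, and the cell sits inside the bore with room all round.
- **Clamp:** wrist torque rose to about 0.75 N·m over the last 4° of turning, at the angle where home was expected. After release the finger points at −99.5°, against −99.3° calculated. Its pad is within about 1–2 mm of the barrel axis.
- **Disturbance:** side force while turning stayed below about 10 N whenever I read it. The other cells and look-alikes were not moved, and the gripper is open and clear of everything.
- **Disagreement:** the wrist camera's calibration and the direct view of the fingertips differed by about 1.7 mm sideways at the grip. I trusted the fingertip view, and the grip closed with almost no side load.

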